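# Tuck the key box's sprung flap under its brass lip

### The job

Close the key box on the hall shelf with the fingertips: fold its sprung wooden flap over, press it down flat, then push it forward so that its brass edge slides fully home beneath the brass lip, and let go; it must stay shut by itself. Only push and press: do not pinch the flap between the fingers, leave the spare key lying in the box, and leave the dish of keys, the lint brush and the shoehorn where they are.

Things in the scene. Friction and masses are not known exactly. Their poses are not given: they have to be found in the camera images.
- box: Dark walnut key box, open on top, 150 mm (its x) by 124 mm (its y) by 50 mm high, fixed to the shelf top. Origin: centre of its underside. Its x axis points horizontally from the hinge end to the lip end, z up. Walls 8 mm. A brass lip stands at its +x end, 80 mm wide along y.
- hinge (a point): Point on the flap's hinge axis, midway across, 55 mm above the shelf top. The axis is parallel to the box's y. It lies at box x = -60 mm plus the value of runner, because the hinge sits on a runner that slides.
- runner (a joint): Slide of the hinge runner, with the flap, along the box's +x in m: 0 right back, 0.018 home at its stop, flap fully under the lip. Friction 5 N (6 to 8 N moves it); stays where left. Starts at 0 to 0.002. Moved too far before the flap is down, the flap's edge lands on the lip instead of beneath it.
- flap (a joint): Flap angle in rad: 0 flat over the box, 1.57 upright, 2.0 leaning back (stop). Starts at 1.25 to 1.85. Hinge friction 0.05 N m holds it above about 0.6; lower, a spring (0.1 N m/rad, neutral 1.55) lifts it to about 0.6 when let go, unless it is under the lip. Pressing it flat takes about 4 N at 45 mm from the axis. Tucked and let go it rests at about 0.03.
- push_spot (a point): Point to press and push: on the flap's outer face (upper when shut; looks away from the lip when open), on the midline, 45 mm from the hinge axis and 4 mm outward of it. The flat face is 104 mm wide and runs from 5 mm to the thumb rib at 65 mm. Height of this face when shut: 59 mm above the shelf top.
- flap_edge (a point): Middle of the front edge of the flap's brass tongue, 108 mm from the hinge axis; the tongue is 60 mm wide, 3 mm thick, its upper face 3 mm outward of the hinge axis.
- lip_edge (a point): Middle of the underside of the brass lip where it is lowest, at box x = 60 mm, 61 mm above the shelf top. The lip is 4 mm thick; a mouth flared 4 mm upward reaches 8 mm farther towards the hinge. With the runner back, the shut flap's edge ends 4 mm short of the mouth. Pressed flat, the tongue passes 3 mm beneath the lip.
- flap_outer: Oak outer shell of the flap with the thumb rib, 91 by 104 by 4 mm. Origin on the hinge axis; its x runs along the flap to the front edge, its z is the outward normal.
- flap_lining: Blue fabric-covered panel on the inner face of the flap, 70 by 86 by 2 mm; same origin and axes as flap_outer. Touching it and the outer shell together counts as pinching.
- spare_key: Loose brass key 60 mm long, 4 mm thick, lying in the box on its floor, 8 mm above the shelf top. Origin at the centre of its bow. It stays there.
- dish: Frosted glass dish of keys, 116 mm across, 36 mm high, loose, beside the box. Origin: centre of its underside. To be left alone.
- lint_brush: Teal plastic lint brush, about 215 mm long, 48 mm wide, 24 mm high, loose, beside the box. Origin on its underside near its middle, x along it to the head. To be left alone.
- shoehorn: Wooden spoon-shaped shoehorn, about 205 mm long, 45 mm wide, 12 mm high, loose, lying beyond the lip end of the box. Origin on its underside near its middle. To be left alone.
- rib (a point): Foot of the thumb rib on the flap's outer face, midline, 65 mm from the hinge axis, on the rib's hinge side. The rib is 84 mm wide, 5 mm thick, stands 8 mm out of the face; a slope behind it falls to the front edge. A fingertip between hinge and rib pushes the flap forward against the rib.
There are look-alikes about, which are no part of the job. There is more than one size of the box; the one meant has the size given above.

How it is judged (in metres and radians):
On the way, in this order (a step that is already met when the one before it is completed fails the run):
1. the flap is folded down flat while the runner is still back (value of joint flap below 0.12 rad and value of joint runner below 0.01 m), for 0.05 s.
2. the flap is pushed home beneath the lip (value of joint flap below 0.06 rad and value of joint runner above 0.014 m), for 0.1 s.
At the end, for the whole second after the job is handed in: With the robot clear, the flap stays within 0.06 rad of flat and still, its runner at least 14 mm forward (18 mm is the stop), so that its edge is under the lip; the spare key lies in the box; dish, lint brush and shoehorn are within 20 mm of where they were (all of step 2 and velocity of joint flap between -0.05 and 0.05 rad/s and x of spare_key in the frame of box between -0.075 and 0.075 m and y of spare_key in the frame of box between -0.062 and 0.062 m and z of spare_key in the frame of box below 0.04 m and linear speed of spare_key below 0.02 m/s and distance of each of dish, lint_brush, shoehorn from where it was at the start of the episode below 0.02 m); the robot touches nothing.
It fails at once if the flap is pinched: fingers on its outer shell and its lining at once (contact force between the fingers and flap_outer above 0.5 N and contact force between the fingers and flap_lining above 0.5 N).
It fails at once if the spare key is lifted out of the box (height (world z) of spare_key above 0.05 m).
It fails at once if the dish is moved or lifted (distance of dish from where it was at the start of the episode above 0.02 m).
It fails at once if the lint brush is moved or lifted (distance of lint_brush from where it was at the start of the episode above 0.02 m).
It fails at once if the shoehorn is moved or lifted (distance of shoehorn from where it was at the start of the episode above 0.02 m).
It also fails if it takes over 38 s, if anything falls off the work surface, if the arm or the gripper's body presses on something with over 40 N, if the wrist force passes 120 N, or if a joint passes its speed limit or range.

### The arm

A 6-joint arm with a two-finger parallel gripper is mounted at the origin on the work surface. World frame = base frame: x ahead of the robot, y to its left, z up, the work surface at z = 0. Lengths are in m, angles in degrees, forces in N, time in s.
With the tool pointing down it reaches from about 0.3 to 0.875 m from the base axis. Payload 6.4 kg.
Tool frame: the origin (TCP) lies at the very end of the fingers, on their centre line; the grasp point (between the pads) lies 19 mm behind it; z points along the fingers, y is the direction in which the jaws open and shut (so a half turn about z gives the same grasp; the last joint's range is limited). The gripper opens to 85 mm and grips with 20 to 120 N. Pads are 22 mm wide; open, the fingers measure 114 mm over their backs; the gripper's body (76 mm by 85 mm) begins 54 mm behind the grasp point. The pads swing forward as they close: fully open they stand 13 mm farther back than shut.
Start: joints at [-83.784, 10.359, 92.074, -0, 77.567, -11.82], TCP at [0.178, -0.547, 0.201] pointing down, gripper open.
Joint ranges: [-171.53, 171.53], [-51.25, 118.39], [17.06, 147.69], [-65.23, 245.23], [0, 150.52], [-178.68, 178.68]. Speed limits (degrees/s): [147.25, 147.25, 172.46, 180, 180, 180].

### API

Orientations are given as a 3x3 rotation matrix whose columns are the frame's x, y, z axes.
In Python, from rig import manip gives the robot as it stands. The module is installed in compiled form; this text tells all that it offers.
- The arm moves only by the shell command python3 -m handwheel 'ROWS' [OPENING] [FORCE]. ROWS is JSON, a list of rows, each a list of 4 numbers: the shift along the tool's x, y, z in mm, then the turn about the tool's z in degrees. In form: [[dx, dy, dz, turn], ...]. A call has 1 to 8 rows; each row shifts and turns the commanded pose from where the row before left it, along the tool's axes as they then stand; what a row does not reach is not made up. A row lasts 1/10 s, in which the tool goes at most 50 mm and 8.59 degrees, less where a joint would pass 70% of its speed; a pose out of reach is approached as far as the arm can. A call is refused whole if a number of a shift passes 50 or a number of a turn 8.59, either way. A call with a gripper value outside its range is refused whole. OPENING is the closure, from -1 (fully open) to 1 (shut), so that 0 is half open, set as the call begins (- or left out, the last holds). The fingers move at their own pace and stop on an object; FORCE is the grip in N (left out, the last holds). Time passes only in rows, so rows that do not move let the fingers close. It gives the time, the measured TCP pose, the force and the opening at its end, in the units of the state.
- manip.observe(): the state, without advancing time (a new reading comes with each control period).
- manip.snapshot(name): name is "scene" or "top"; returns a dict with "color" (400x640x3 uint8, red, green, blue), "camera_matrix" (3x3 intrinsics, pixels), "pose" (4x4, takes a point from camera to world coordinates). Camera axes: x right, y down, z forward; pixel columns grow to the right and rows downward; lengths in m; the calibration is good to about 2 mm. A picture is of the moment at which its call begins. There is no depth.
- manip.finish_job(): hands the job in, once; it reports no verdict.
The state is a dict: "clock": time; "q": joint angles; "joint_velocities": joint speeds; "joint_torque": joint torques, N m; "tcp_pos": TCP position; "tcp_rot": TCP orientation; "force": force on the tool from outside, world axes, zero at the start; "torque": the same for the moment, N m; "finger_gap": opening from 0.0 (shut) to 1.0 (fully open).
Only numpy, scipy, OpenCV 4.12 (cv2) and the standard library are available. Lean on these libraries where they do the work, as an engineer would, in place of code of your own. Each camera call takes 0.05 s, during which the arm holds its last target. There are 200 camera calls.

## Working session

There is one attempt and no reset: what is moved stays moved. The work goes in short steps, Python scripts to look and compute and a shell command to move; the robot and the scene stay as the last step left them, time stands still between calls to the robot, and variables do not carry over. Pictures are saved under pics/ and viewed, about 8 in all and at most 12, crops included, and the job is handed in when it is done.

```bash
mkdir -p pics; python3 - <<'E'
from rig import manip
import cv2, numpy as np
s=manip.observe(); print({k:np.round(v,3).tolist() for k,v in s.items()})
for n in("scene","top"):
    d=manip.snapshot(n); cv2.imwrite(f"pics/{n}0.png",d["color"][:,:,::-1]); np.savez(f"{n}0.npz",**d)
    print(n,np.round(d["camera_matrix"],1).tolist(),np.round(d["pose"],3).tolist())
E
```

```text
{'clock': 0.0, 'q': [-83.781, 10.403, 92.133, 0.001, 77.566, -11.821], 'joint_velocities': [-0.03, 0.003, 0.007, 0.068, -0.089, -0.117], 'joint_torque': [-0.001, -44.488, -35.134, -0.0, 0.009, -0.0], 'tcp_pos': [0.178, -0.546, 0.2], 'tcp_rot': [[0.951, 0.31, -0.0], [0.31, -0.951, 0.002], [0.0, -0.002, -1.0]], 'force': [-0.097, -0.238, 0.562], 'torque': [-0.006, 0.024, 0.049], 'finger_gap': 1.001}
scene [[445.0, 0.0, 321.2], [0.0, 445.0, 202.7], [0.0, 0.0, 1.0]] [[0.62, 0.593, -0.514, 1.043], [0.784, -0.458, 0.419, -0.326], [0.013, -0.663, -0.749, 0.824], [0.0, 0.0, 0.0, 1.0]]
top [[399.6, 0.0, 321.0], [0.0, 399.6, 199.1], [0.0, 0.0, 1.0]] [[0.009, -0.981, 0.195, 0.366], [-0.999, -0.014, -0.028, 0.101], [0.031, -0.195, -0.98, 0.915], [0.0, 0.0, 0.0, 1.0]]
```

View pics/scene0.png

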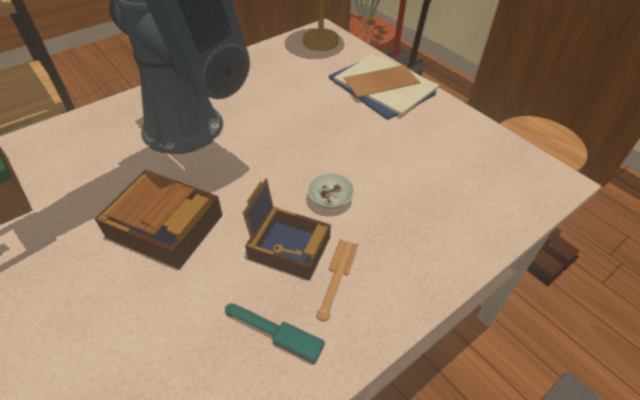

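View pics/top0.png

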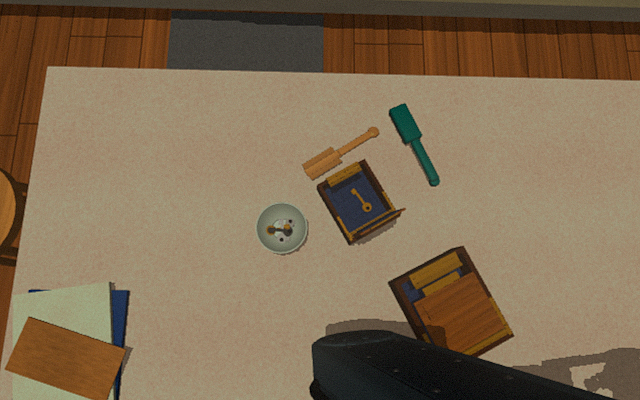

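The scene picture shows two candidates. One is a small open box with its flap up (scene 288,240; top 360,200). The other is a bigger, shut box (scene 160,215; top 450,300). The dish is at scene (330,192), the shoehorn at (338,280) and the brush at (278,332). I'll check the open box's size in a close crop.

```bash
python3 - <<'E'
import cv2, numpy as np
a=cv2.imread("pics/scene0.png")[170:290,230:350]; b=cv2.imread("pics/top0.png")[140:260,300:420]
a=cv2.resize(a,(400,400),interpolation=cv2.INTER_CUBIC);b=cv2.resize(b,(400,400),interpolation=cv2.INTER_CUBIC)
o=np.hstack([a,b])
for i in range(0,120,20):
    for off in(0,400):
        x=int(i*400/120); cv2.line(o,(off+x,0),(off+x,6),(0,0,255),1); cv2.line(o,(off,x),(off+6,x),(0,0,255),1)
cv2.imwrite("pics/crop1.png",o)
E
```

```text
(no output)
```

View pics/crop1.png

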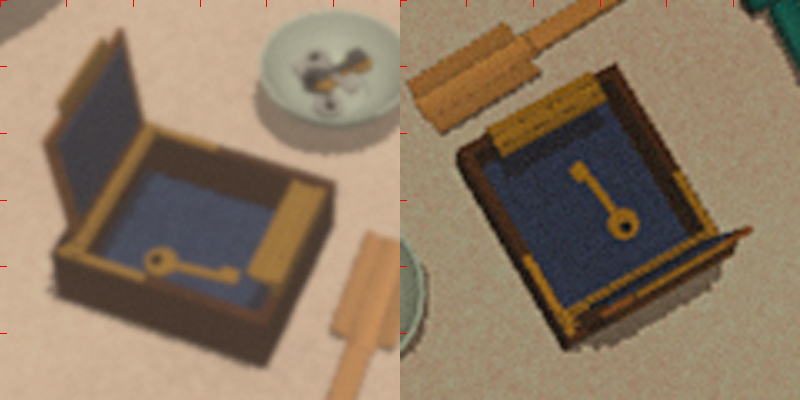

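The crop shows the open box with the key in it. The flap is about upright, with its blue lining facing the lip. Next I'll fit the box pose and check its size against the pixels.

```bash
cat > geo.py <<'E'
import numpy as np
C={n:np.load(f"{n}0.npz") for n in("scene","top")}
def proj(n,P):
    T=np.linalg.inv(C[n]["pose"]); c=np.atleast_2d(P)@T[:3,:3].T+T[:3,3]; u=c@C[n]["camera_matrix"].T
    return u[:,:2]/u[:,2:]
def b2w(p,P):
    c,s=np.cos(p[2]),np.sin(p[2]); return np.atleast_2d(P)@np.array([[c,s,0],[-s,c,0],[0,0,1]])+[p[0],p[1],0]
def flap(a,r,l,y,o):  # along, y, outward
    return [-.06+r+l*np.cos(a)-o*np.sin(a),y,.055+l*np.sin(a)+o*np.cos(a)]
E
python3 - <<'E'
from geo import *
from scipy.optimize import least_squares
f=lambda o,u,v:(o[0]+.3*u,o[1]+.3*v)
S=lambda u,v:f((230,170),u,v); T=lambda u,v:f((300,140),u-400,v)
def res(p,full=False):
    X,Y,h=p[4]/2,p[5]/2,.05
    L=[("scene",[X,-Y,h],S(268,313)),("scene",[X,-Y,0],S(267,367)),("scene",[X,Y,h],S(334,183)),("scene",[-X,-Y,h],S(53,253)),("scene",[-X,-Y,0],S(55,296)),
    ("top",[X,Y,h],T(460,155)),("top",[X,-Y,h],T(617,66)),("top",[-X,Y,0],T(568,350)),
    ("scene",flap(p[3],.001,.108,.03,1e-3),S(104,39)),("scene",flap(p[3],.001,.108,-.03,1e-3),S(62,104)),
    ("scene",flap(p[3],.001,p[6],.052,2e-3),S(122,30)),("scene",flap(p[3],.001,p[6],-.052,2e-3),S(46,142)),("top",flap(p[3],.001,p[6],-.052,2e-3),T(750,231))]
    r=np.array([proj(n,b2w(p,P))[0]-q for n,P,q in L])
    return r if full else r.ravel()
s=least_squares(res,[.5,0,.5,1.5,.15,.124,.091],x_scale=.01,loss='soft_l1')
print(s.x.round(4),np.degrees(s.x[2:4])); print(res(s.x,True).round(1).tolist())
p=s.x; np.save("p.npy",p)
for n,P in dict(hinge=[-.06+.001,0,.055],spot=flap(p[3],.001,.045,0,.004),edge=flap(p[3],.001,.108,0,.003),shutspot=flap(0,0,.045,0,.004)).items(): print(n,b2w(p,P).round(4))
E
```

```text
[ 0.5383 -0.0069  0.5454  1.642   0.1487  0.1216  0.0937] [31.24748752 94.08124935]
[[-1.0, 2.2], [-0.5, -1.0], [-0.9, -1.7], [-1.3, -0.7], [0.7, -0.3], [-0.4, -1.6], [-1.2, -1.4], [-0.2, -0.5], [-0.0, -1.0], [-0.5, -0.3], [-0.4, -0.5], [0.1, 0.8], [0.0, -3.4]]
hinge [[ 0.4879 -0.0376  0.055 ]]
spot [[ 0.4817 -0.0413  0.0996]]
edge [[ 0.4787 -0.0431  0.1625]]
shutspot [[ 0.5255 -0.0147  0.059 ]]
```

The fit gives 149 x 122 mm, so the open box is the one meant, with yaw 31.2° and flap about 94°. The plan is to shut the fingers, go behind the flap, fold it along an arc, press, then push.

```bash
python3 -m handwheel '[[28,-27,0,0],[28,-27,0,0],[28,-27,0,0],[28,-27,0,0],[28,-27,0,0],[28,-27,0,0],[28,-27,0,0],[28,-27,0,0]]' 1 40
python3 -m handwheel '[[28,-27,0,0],[28,-27,0,0],[28,-27,0,0],[28,-27,0,0],[28,-26,0,0],[28,-26,0,0],[0,0,0,-6.6],[0,0,0,-6.6]]'
cat > tool.py <<'E'
from rig import manip
from geo import *
s=manip.observe(); p=np.load("p.npy"); R=np.array(s["tcp_rot"]); t=np.array(s["tcp_pos"])
c,n=np.cos(p[2]),np.sin(p[2]); B=np.array([[c,-n,0],[n,c,0],[0,0,1]])
print("t",round(s["clock"],2),"TCP in box mm",(1e3*B.T@(t-[p[0],p[1],0])).round(1),"yaw err",round(np.degrees(np.arctan2(R[1,0],R[0,0])-p[2]),2),"F box",(B.T@s["force"]).round(2),"gap",round(s["finger_gap"],2))
E
python3 tool.py
```

```text
clock: 0.9
tcp_pos: [0.3245, -0.2704, 0.2007]
tcp_rot: [[0.951, 0.309, -0.0], [0.309, -0.951, 0.0], [0.0, -0.0, -1.0]]
force: [0.2, -0.0, 0.5]
finger_gap: 0.0
clock: 1.7
tcp_pos: [0.4344, -0.0663, 0.2006]
tcp_rot: [[0.851, 0.525, -0.001], [0.525, -0.851, 0.0], [-0.001, -0.001, -1.0]]
force: [-0.4, -0.3, -0.7]
finger_gap: 0.0
t 1.7 TCP in box mm [-119.6    3.1  200.6] yaw err 0.43 F box [-0.48 -0.03 -0.69] gap 0.0
```

```bash
python3 -m handwheel '[[0,3,30,0],[0,0,30,0],[0,0,30,0],[5,0,0,0],[5,0,0,0],[0,0,0,0]]'
python3 tool.py; python3 - <<'E'
from rig import manip
import cv2, numpy as np
a=manip.snapshot("scene")["color"][110:310,200:400,::-1]; b=manip.snapshot("top")["color"][100:300,260:460,::-1]
cv2.imwrite("pics/c2.png",cv2.resize(np.hstack([a,b]),(800,400),interpolation=cv2.INTER_CUBIC))
E
```

```text
clock: 2.3
tcp_pos: [0.4463, -0.0655, 0.1127]
tcp_rot: [[0.855, 0.519, 0.003], [0.519, -0.855, -0.001], [0.002, 0.002, -1.0]]
force: [0.5, -0.6, 0.3]
finger_gap: -0.001
t 2.3 TCP in box mm [-109.    -2.3  112.7] yaw err 0.02 F box [ 0.15 -0.76  0.34] gap -0.0
```

View pics/c2.png

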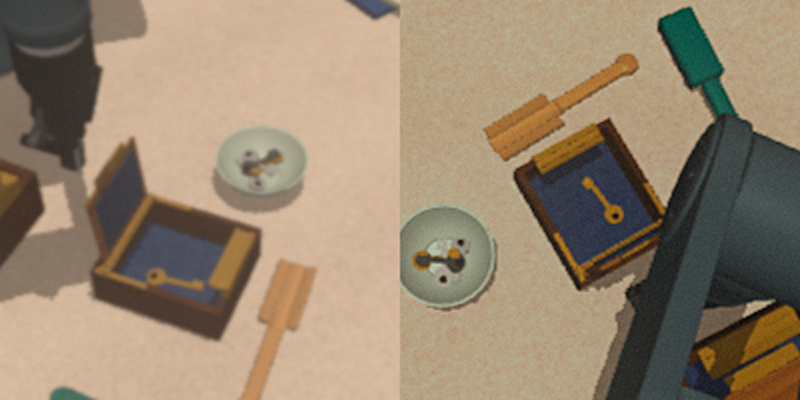

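The picture shows the shut fingertips behind the flap (left panel, near 75,160), with clear space all round. Now I'll fold the flap along the arc.

```bash
python3 -m handwheel '[[10,-2,0,0],[10,0,0,0],[8,0,0,0],[8,0,0,0],[7,0,0,0],[7,0,1,0],[7,0,2,0],[7,0,4,0]]'
python3 tool.py
python3 -m handwheel '[[6,0,4,0],[6,0,5,0],[5,0,5,0],[5,0,6,0],[0,0,0,0],[0,0,0,0]]'; python3 tool.py; python3 - <<'E'
from rig import manip
import cv2, numpy as np
a=manip.snapshot("scene")["color"][150:300,225:375,::-1]
cv2.imwrite("pics/c3.png",cv2.resize(a,(600,600),interpolation=cv2.INTER_CUBIC))
E
```

```text
clock: 3.2
tcp_pos: [0.4989, -0.0301, 0.104]
tcp_rot: [[0.855, 0.519, 0.001], [0.519, -0.855, -0.0], [0.0, 0.0, -1.0]]
force: [-0.3, -1.5, 1.4]
finger_gap: 0.002
t 3.2 TCP in box mm [-45.7   0.6 104. ] yaw err -0.01 F box [-1.04 -1.11  1.41] gap 0.0
clock: 3.8
tcp_pos: [0.5164, -0.0187, 0.0834]
tcp_rot: [[0.855, 0.519, -0.001], [0.519, -0.855, 0.0], [-0.001, -0.001, -1.0]]
force: [0.6, -0.1, -0.2]
finger_gap: 0.002
t 3.8 TCP in box mm [-24.8   1.3  83.4] yaw err 0.0 F box [ 0.44 -0.39 -0.16] gap 0.0
```

View pics/c3.png

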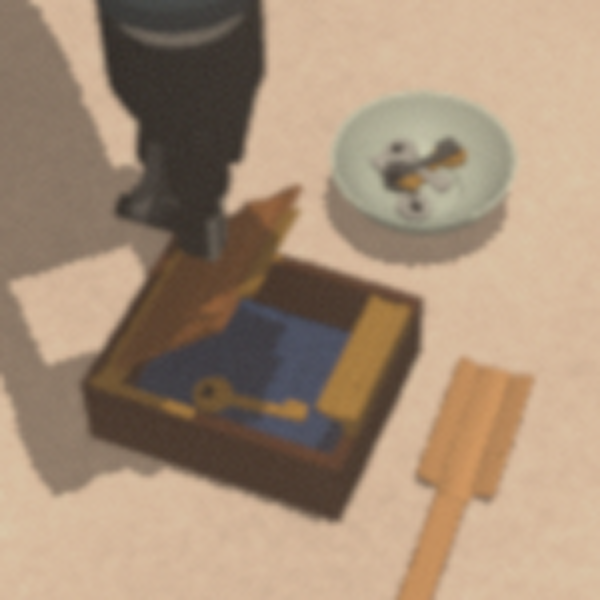

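The flap is folded to about 30–35° and the fingertip is on its outer face, on the hinge side of the rib (picture 205,250). Next I'll press it flat.

```bash
python3 -m handwheel '[[3,0,5,0],[3,0,5,0],[2,0,5,0],[1,0,4,0],[0,0,3,0],[0,0,1,0],[0,0,0,0]]'; python3 tool.py
```

```text
clock: 4.55
tcp_pos: [0.524, -0.0142, 0.0604]
tcp_rot: [[0.855, 0.519, -0.001], [0.519, -0.855, 0.0], [-0.001, -0.001, -1.0]]
force: [-1.0, 0.2, -0.5]
finger_gap: -0.002
t 4.55 TCP in box mm [-16.    1.3  60.4] yaw err -0.01 F box [-0.74  0.64 -0.46] gap -0.0
```

```bash
python3 -m handwheel '[[0,0,1,0],[0,0,0,0]]'; python3 tool.py;python3 -m handwheel '[[0,0,1,0],[0,0,0,0]]'; python3 tool.py;python3 -m handwheel '[[0,0,1,0],[0,0,0,0]]'; python3 tool.py; python3 - <<'E'
from rig import manip
import cv2, numpy as np
a=manip.snapshot("scene")["color"][180:290,240:350,::-1]
cv2.imwrite("pics/c4.png",cv2.resize(a,(600,600),interpolation=cv2.INTER_CUBIC))
E
```

```text
clock: 4.75
tcp_pos: [0.5242, -0.0143, 0.0598]
tcp_rot: [[0.855, 0.519, -0.001], [0.519, -0.855, -0.0], [-0.001, -0.0, -1.0]]
force: [-1.7, -0.5, 0.2]
finger_gap: 0.002
t 4.75 TCP in box mm [-15.9   1.   59.8] yaw err -0.01 F box [-1.7   0.48  0.24] gap 0.0
clock: 4.95
tcp_pos: [0.5246, -0.0143, 0.059]
tcp_rot: [[0.855, 0.519, -0.0], [0.519, -0.855, -0.0], [-0.0, 0.0, -1.0]]
force: [-1.9, -0.6, 1.5]
finger_gap: -0.001
t 4.95 TCP in box mm [-15.6   0.8  59. ] yaw err -0.01 F box [-1.96  0.52  1.45] gap -0.0
clock: 5.15
tcp_pos: [0.5248, -0.0144, 0.058]
tcp_rot: [[0.855, 0.519, 0.0], [0.519, -0.855, -0.0], [0.0, 0.0, -1.0]]
force: [-1.5, -1.1, 0.4]
finger_gap: 0.001
t 5.15 TCP in box mm [-15.4   0.7  58. ] yaw err -0.01 F box [-1.83 -0.14  0.43] gap 0.0
```

View pics/c4.png

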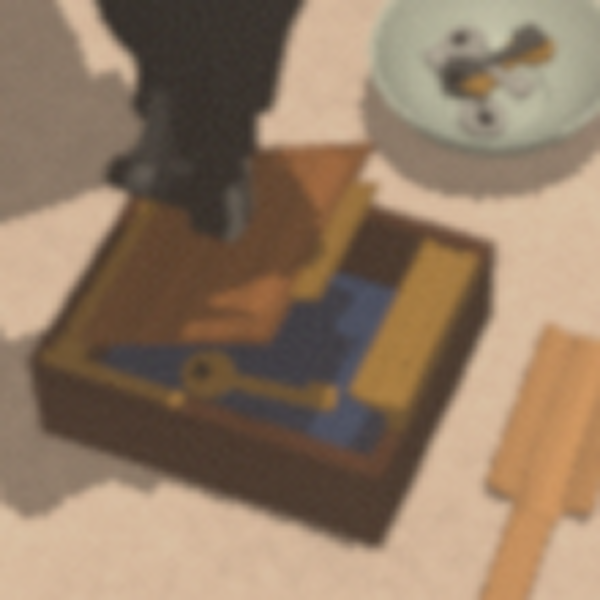

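```bash
cat > ang.py <<'E'
import sys,json
from geo import *
from scipy.optimize import least_squares
p=np.load("p.npy"); q=json.loads(sys.argv[1])
pts=[(.108,.03,.0015),(.108,-.03,.0015)]
for r in(0,.001,.002,.005,.01):
    f=lambda a:np.concatenate([proj("scene",b2w(p,flap(a[0],r,*P)))[0]-Q for P,Q in zip(pts,q)])
    s=least_squares(f,[.3]); print(r,s.x,s.fun.round(1))
E
python3 ang.py '[[308.75,213.9],[297.2,234.6]]'; python3 - <<'E'
from geo import *
from rig import manip
t=manip.observe()["tcp_pos"]; print("tip px in c4",((proj("scene",t)-[240,180])*600/110).round())
p=np.load("p.npy")
for a in(0,.2,.4): print(a,((proj("scene",b2w(p,[flap(a,.001,l,y,.004) for l,y in((.065,.042),(.065,-.042),(.045,0))]))-[240,180])*600/110).round().tolist(), ((proj("scene",b2w(p,[flap(a,.001,.108,y,.002) for y in(.03,-.03)]))-[240,180])*600/110).round().tolist())
E
```

```text
0 [0.4341335] [-0.1 -0.3  0.6  0. ]
0.001 [0.44254193] [ 0.1 -0.5  0.9 -0.2]
0.002 [0.45101696] [ 0.4 -0.7  1.2 -0.3]
0.005 [0.47682736] [ 1.1 -1.2  1.9 -0.8]
0.01 [0.52104091] [ 2.3 -2.1  3.1 -1.7]
tip px in c4 [[226. 270.]]
0 [[314.0, 209.0], [231.0, 365.0], [228.0, 271.0]] [[402.0, 263.0], [346.0, 377.0]]
0.2 [[309.0, 187.0], [225.0, 344.0], [223.0, 256.0]] [[396.0, 228.0], [339.0, 342.0]]
0.4 [[297.0, 164.0], [212.0, 321.0], [214.0, 240.0]] [[380.0, 190.0], [321.0, 304.0]]
```

```bash
python3 - <<'E'
from rig import manip
import cv2, numpy as np
a=manip.snapshot("scene")["color"][165:235,245:315,::-1]; b=manip.snapshot("top")["color"][150:260,310:420,::-1]
cv2.imwrite("pics/c5.png",np.hstack([cv2.resize(x,(400,400),interpolation=cv2.INTER_CUBIC) for x in(a,b)]))
E
```

```text
(no output)
```

View pics/c5.png

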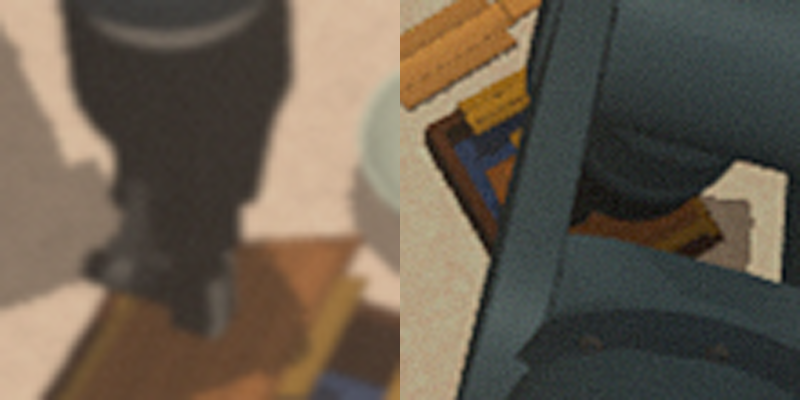

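```bash
python3 - <<'E'
from geo import *
t=np.array([.4463,-.0655,.1127]); R=np.array([[.855,.519,0],[.519,-.855,0],[0,0,-1]])
for o in([0,0,0],[11,0,0],[0,14,0],[0,-14,0],[0,0,-15],[0,40,-15],[0,-40,-15],[-40,0,-15]):
    print(o,((proj("scene",t+R@np.array(o)/1e3)-[200,110])*2).round().tolist())
p=np.load("p.npy"); print(((proj("scene",b2w(p,[flap(.44,.001,.067,y,.012) for y in(-.02,0,.02)]))-[240,180])*600/110).round().tolist())
E
```

```text
[0, 0, 0] [[78.0, 185.0]]
[11, 0, 0] [[87.0, 187.0]]
[0, 14, 0] [[72.0, 194.0]]
[0, -14, 0] [[84.0, 175.0]]
[0, 0, -15] [[76.0, 175.0]]
[0, 40, -15] [[58.0, 202.0]]
[0, -40, -15] [[94.0, 149.0]]
[-40, 0, -15] [[43.0, 165.0]]
[[227.0, 260.0], [248.0, 222.0], [268.0, 185.0]]
```

```bash
python3 - <<'E'
import cv2
a=cv2.imread("pics/c2.png")[60:200,0:140]
cv2.imwrite("pics/c6.png",cv2.resize(a,(700,700),interpolation=cv2.INTER_CUBIC))
E
```

```text
(no output)
```

View pics/c6.png

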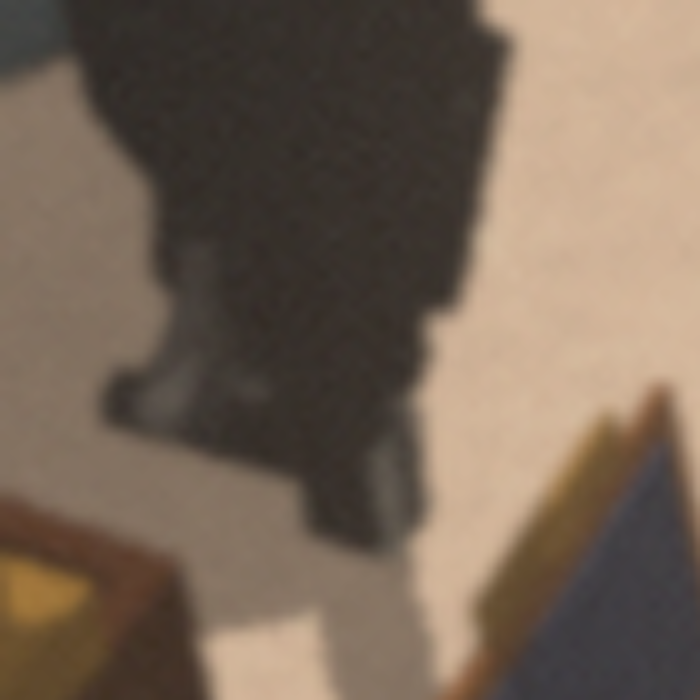

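Reported TCP z is 58 mm, but the flap is still at about 0.44 rad. The picture shows the real tip end about 24 mm above the reported TCP (c6 370,545 against the projected point). That agrees with the flap angle and the low force, so I'll keep going straight down while watching force and angle.

```bash
python3 -m handwheel '[[0,0,3,0],[0,0,3,0],[0,0,3,0],[0,0,0,0]]'; python3 tool.py;python3 -m handwheel '[[0,0,3,0],[0,0,2,0],[0,0,0,0]]'; python3 tool.py; python3 - <<'E'
from rig import manip
import cv2, numpy as np
a=manip.snapshot("scene")["color"][180:290,240:350,::-1]
cv2.imwrite("pics/c7.png",cv2.resize(a,(600,600),interpolation=cv2.INTER_CUBIC))
E
```

```text
clock: 5.7
tcp_pos: [0.5249, -0.0143, 0.0487]
tcp_rot: [[0.855, 0.519, 0.0], [0.519, -0.855, 0.0], [0.0, 0.0, -1.0]]
force: [0.2, 0.1, 0.4]
finger_gap: 0.001
t 5.7 TCP in box mm [-15.3   0.7  48.7] yaw err -0.01 F box [ 0.21 -0.    0.38] gap 0.0
clock: 6.0
tcp_pos: [0.5247, -0.0143, 0.0438]
tcp_rot: [[0.855, 0.519, 0.0], [0.519, -0.855, -0.0], [0.0, 0.0, -1.0]]
force: [0.8, 0.3, 0.7]
finger_gap: -0.003
t 6.0 TCP in box mm [-15.4   0.8  43.8] yaw err -0.01 F box [ 0.85 -0.2   0.72] gap -0.0
```

View pics/c7.png

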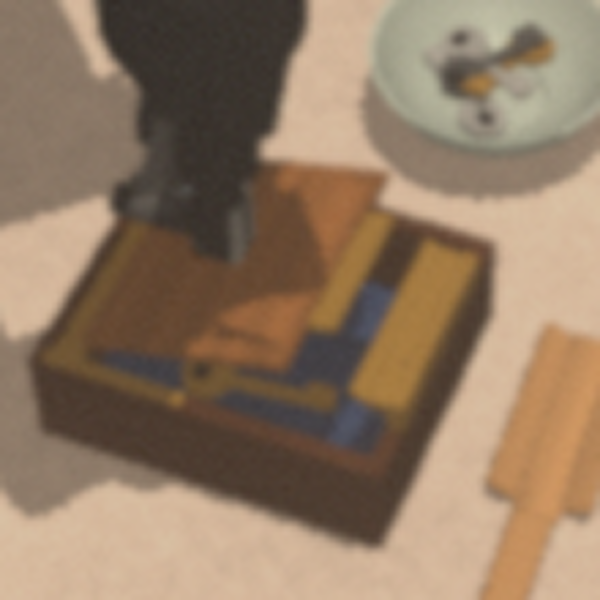

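The flap is down to about 0.25 rad and follows the tip (tongue corners at 393,218 and 332,330). I'll keep pressing.

```bash
python3 -m handwheel '[[0,0,3,0],[0,0,3,0],[0,0,0,0],[0,0,0,0]]'; python3 tool.py;python3 -m handwheel '[[0,0,2,0],[0,0,0,0],[0,0,0,0]]'; python3 tool.py; python3 -m handwheel '[[0,0,1,0],[0,0,0,0],[0,0,0,0]]'; python3 tool.py;  python3 - <<'E'
from rig import manip
import cv2, numpy as np
a=manip.snapshot("scene")["color"][180:290,240:350,::-1]
cv2.imwrite("pics/c8.png",cv2.resize(a,(600,600),interpolation=cv2.INTER_CUBIC))
E
```

```text
clock: 6.45
tcp_pos: [0.5242, -0.0143, 0.0376]
tcp_rot: [[0.855, 0.519, -0.001], [0.519, -0.855, 0.0], [-0.001, -0.001, -1.0]]
force: [1.1, -0.1, 1.2]
finger_gap: 0.0
t 6.45 TCP in box mm [-15.8   1.1  37.6] yaw err -0.01 F box [ 0.92 -0.63  1.15] gap 0.0
clock: 6.75
tcp_pos: [0.5245, -0.0142, 0.0358]
tcp_rot: [[0.855, 0.519, -0.0], [0.519, -0.855, 0.0], [-0.0, -0.0, -1.0]]
force: [0.0, 0.4, 1.4]
finger_gap: -0.002
t 6.75 TCP in box mm [-15.6   1.   35.8] yaw err -0.01 F box [0.19 0.32 1.4 ] gap -0.0
clock: 7.05
tcp_pos: [0.5247, -0.0142, 0.035]
tcp_rot: [[0.855, 0.519, 0.0], [0.519, -0.855, 0.0], [0.0, -0.0, -1.0]]
force: [0.5, 0.7, 1.8]
finger_gap: -0.002
t 7.05 TCP in box mm [-15.4   0.9  35. ] yaw err -0.01 F box [0.76 0.34 1.83] gap -0.0
```

```bash
for i in 1; do python3 -m handwheel '[[0,0,1,0],[0,0,0,0],[0,0,0,0]]'; python3 tool.py; python3 -m handwheel '[[0,0,1,0],[0,0,0,0],[0,0,0,0]]' ; python3 tool.py; python3 -m handwheel '[[0,0,1,0],[0,0,0,0],[0,0,0,0]]' ; python3 tool.py; done | grep box;  python3 - <<'E'
from rig import manip
import cv2, numpy as np
a=manip.snapshot("scene")["color"][180:290,240:350,::-1]
cv2.imwrite("pics/c9.png",cv2.resize(a,(600,600),interpolation=cv2.INTER_CUBIC))
E
```

```text
t 7.4 TCP in box mm [-15.4   0.8  34. ] yaw err -0.01 F box [0.81 0.35 1.76] gap -0.0
t 7.7 TCP in box mm [-15.4   0.8  33. ] yaw err -0.01 F box [ 2.64 -0.04  2.3 ] gap 0.0
t 8.0 TCP in box mm [-15.5   0.7  32. ] yaw err -0.01 F box [1.44 0.57 1.64] gap 0.0
```

View pics/c9.png

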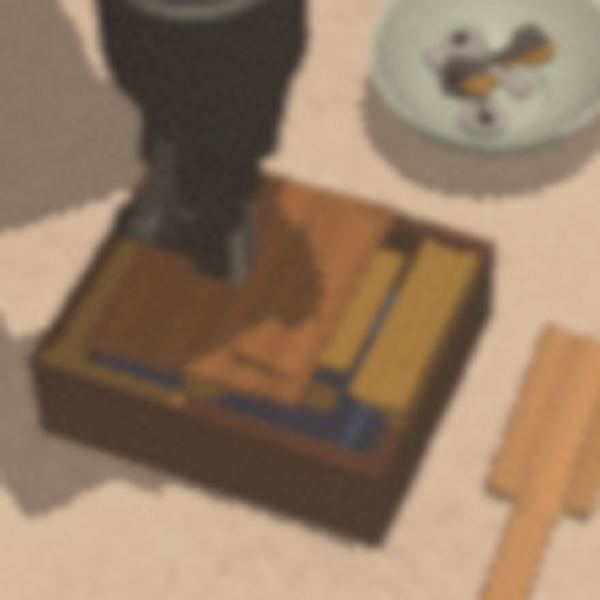

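The flap is at about 0.05 rad (tongue corners 403,253 and 345,368), still short of the lip mouth. I'll press the last few mm.

```bash
for i in 1; do python3 -m handwheel '[[0,0,1,0],[0,0,0,0],[0,0,0,0]]'; python3 tool.py; python3 -m handwheel '[[0,0,1,0],[0,0,0,0],[0,0,0,0]]' ; python3 tool.py; python3 -m handwheel '[[0,0,1,0],[0,0,0,0],[0,0,0,0]]' ; python3 tool.py; done | grep box
```

```text
t 8.35 TCP in box mm [-15.5   0.7  31. ] yaw err -0.01 F box [ 1.44 -0.3   2.75] gap -0.0
t 8.65 TCP in box mm [-15.5   0.8  29.9] yaw err -0.01 F box [ 2.2  -0.87  2.19] gap 0.0
t 8.95 TCP in box mm [-15.5   0.8  29. ] yaw err -0.01 F box [ 1.92 -0.09  2.49] gap 0.0
```

```bash
for i in 1; do python3 -m handwheel '[[0,0,1,0],[0,0,0,0],[0,0,0,0]]'; python3 tool.py; python3 -m handwheel '[[0,0,1,0],[0,0,0,0],[0,0,0,0]]' ; python3 tool.py; done | grep box
cat > track.py <<'E'
from rig import manip
from geo import *
import cv2
im=manip.snapshot("scene")["color"]; cv2.imwrite("pics/now.png",im[:,:,::-1])
p=np.load("p.npy"); im=cv2.GaussianBlur(im,(0,0),.6).astype(np.float32)
# profile of red-blue along flap plane z=.058, averaged over y
xs=np.arange(.02,.085,.001); out=[]
for y in np.arange(-.026,.027,.002):
    q=proj("scene",b2w(p,[[x,y,.057] for x in xs])).astype(np.float32)
    v=cv2.remap(im,q[:,0].reshape(-1,1),q[:,1].reshape(-1,1),cv2.INTER_LINEAR)[:,0]; out.append(v[:,0]-v[:,2])
m=np.median(out,0)
print(" ".join(f"{int(x*1000+.5)}:{int(v)}" for x,v in zip(xs,m)))
E
python3 track.py
```

```text
t 9.25 TCP in box mm [-15.4   0.7  28.5] yaw err -0.01 F box [-0.03  1.    7.66] gap -0.0
t 9.55 TCP in box mm [-15.4   0.6  28.2] yaw err 0.0 F box [-2.28  3.26 15.16] gap -0.0
20:68 21:71 22:76 23:83 24:87 25:91 26:93 27:94 28:95 29:94 30:93 31:93 32:91 33:90 34:89 35:89 36:89 37:91 38:93 39:96 40:98 41:100 42:100 43:100 44:100 45:99 46:97 47:94 48:89 49:84 50:81 51:82 52:84 53:88 54:92 55:95 56:97 57:98 58:98 59:99 60:99 61:99 62:99 63:100 64:100 65:99 66:99 67:98 68:97 69:96 70:95 71:93 72:90 73:84 74:76 75:67 76:58 77:51 78:44 79:39 80:35 81:32 82:30 83:29 84:29
```

The force has now stepped up to 15 N, so the flap is on its stop. The tongue edge is at x≈49 mm, just short of the mouth at 52 mm, so the runner is still back. I'll ease the press slightly and push forward, watching the force.

```bash
python3 -m handwheel '[[1,0,-0.5,0],[2,0,0,0],[2,0,0,0],[2,0,0,0],[0,0,0,0]]'|grep xx; python3 tool.py; python3 track.py; python3 -m handwheel '[[2,0,0,0],[2,0,0,0],[2,0,0,0],[0,0,0,0]]' |grep xx; python3 tool.py; python3 track.py
```

```text
t 10.1 TCP in box mm [-9.2  0.6 28.3] yaw err 0.01 F box [-4.31  1.15 12.48] gap 0.0
20:56 21:57 22:56 23:60 24:61 25:63 26:69 27:74 28:78 29:81 30:84 31:88 32:91 33:93 34:94 35:94 36:94 37:93 38:92 39:91 40:90 41:89 42:88 43:89 44:91 45:93 46:95 47:97 48:98 49:98 50:98 51:98 52:98 53:98 54:98 55:99 56:99 57:99 58:99 59:99 60:99 61:99 62:100 63:100 64:100 65:99 66:99 67:98 68:98 69:97 70:96 71:94 72:90 73:84 74:76 75:68 76:59 77:51 78:44 79:39 80:35 81:32 82:30 83:29 84:29
t 10.55 TCP in box mm [-3.1  0.5 28.3] yaw err 0.02 F box [-3.63  0.54 12.53] gap -0.0
20:53 21:53 22:54 23:54 24:55 25:55 26:55 27:57 28:57 29:56 30:59 31:60 32:62 33:66 34:73 35:80 36:85 37:88 38:91 39:93 40:95 41:95 42:94 43:93 44:92 45:90 46:89 47:88 48:87 49:86 50:87 51:88 52:91 53:94 54:96 55:98 56:99 57:99 58:99 59:99 60:99 61:100 62:100 63:101 64:101 65:100 66:100 67:99 68:98 69:97 70:96 71:94 72:90 73:84 74:76 75:68 76:59 77:51 78:44 79:39 80:35 81:32 82:30 83:29 84:29
```

The flap travels with the finger (profile feature 28→35→41 mm), so I'll push on to the stop.

```bash
python3 -m handwheel '[[2,0,0,0],[2,0,0,0],[1,0,0,0],[0,0,0,0]]'|grep xx; python3 tool.py; python3 -m handwheel '[[1,0,0,0],[1,0,0,0],[0,0,0,0]]'|grep xx; python3 tool.py;  python3 -m handwheel '[[1,0,0,0],[1,0,0,0],[0,0,0,0]]' |grep xx; python3 tool.py; python3 track.py
```

```text
t 11.0 TCP in box mm [ 1.7  0.4 28.3] yaw err 0.01 F box [-5.47  0.97 12.48] gap -0.0
t 11.3 TCP in box mm [ 2.4  0.5 28.1] yaw err 0.03 F box [-9.77 -0.17 15.27] gap -0.0
t 11.6 TCP in box mm [ 4.6  0.5 28.1] yaw err 0.02 F box [-9.16  0.39 14.67] gap -0.01
20:54 21:53 22:53 23:52 24:52 25:52 26:53 27:53 28:54 29:54 30:54 31:55 32:54 33:54 34:55 35:55 36:55 37:58 38:60 39:61 40:67 41:74 42:79 43:84 44:86 45:89 46:92 47:93 48:93 49:93 50:92 51:93 52:94 53:96 54:97 55:98 56:99 57:99 58:99 59:100 60:100 61:100 62:100 63:101 64:101 65:100 66:100 67:99 68:99 69:98 70:96 71:94 72:90 73:84 74:77 75:68 76:59 77:51 78:45 79:39 80:35 81:32 82:30 83:29 84:29
```

At TCP x≈2.4 mm the force jumped to 9.8 N and the finger began to slip, after about 18 mm of travel. That means the runner is at its stop. Now I'll lift off and check.

```bash
python3 -m handwheel '[[0,0,-2,0],[0,0,-3,0],[0,0,-10,0],[0,0,-25,0],[0,0,-30,0],[0,0,-30,0],[0,0,-30,0],[0,0,-20,0]]' |grep xx; python3 -m handwheel '[[-30,0,0,0],[-40,0,0,0],[-40,0,0,0],[-30,0,0,0],[0,0,0,0],[0,0,0,0]]' |grep xx; python3 tool.py; python3 track.py; python3 -c "
import cv2
b=cv2.imread('pics/now.png')[170:300,220:370]
cv2.imwrite('pics/c10.png',cv2.resize(b,None,fx=4.5,fy=4.5,interpolation=cv2.INTER_CUBIC))"
```

```text
t 13.05 TCP in box mm [-133.5    0.6  178. ] yaw err -0.09 F box [-0.22  0.18  0.65] gap 0.01
20:85 21:84 22:83 23:82 24:82 25:83 26:84 27:84 28:85 29:85 30:85 31:85 32:84 33:83 34:83 35:83 36:83 37:84 38:85 39:87 40:88 41:89 42:90 43:91 44:91 45:91 46:91 47:90 48:88 49:87 50:86 51:86 52:88 53:89 54:91 55:93 56:93 57:94 58:94 59:94 60:94 61:94 62:95 63:95 64:95 65:94 66:94 67:93 68:93 69:92 70:91 71:89 72:85 73:80 74:73 75:65 76:56 77:49 78:43 79:38 80:34 81:31 82:30 83:29 84:29
```

View pics/c10.png

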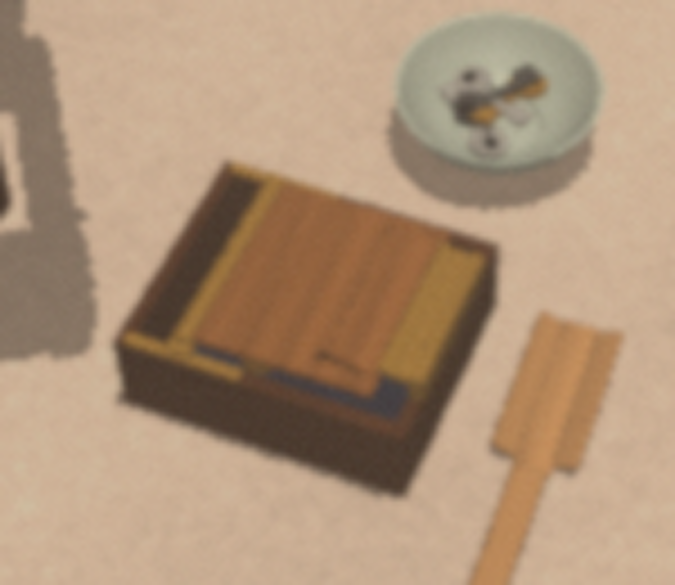

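The flap lies shut on its own. Its tongue is hidden beneath the lip and its shell front meets the lip mouth at x≈52 mm, as expected with the runner at 18 mm. The dish and shoehorn haven't moved. I'll hand in.

```bash
python3 -c "
from rig import manip
print(manip.finish_job())"; python3 tool.py
```

```text
the job is handed in; nothing more can be done
None
the job is handed in; nothing more can be done
```

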